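Set the tube rotator's blank speed selector by clicks from its stop, then engage the drive

TASK

The markings have burnt off the speed selector (black bar knob) of the green tube rotator. With the drive lever still out, wind the selector anticlockwise back to its end stop without straining it against the stop, then count exactly four clicks up, clockwise, and leave it resting in that click; after that push the red-knobbed drive lever fully over, away from you, to engage the drive. Leave the other things on the bench as they are.

Things in the scene. Friction and masses are not known exactly. Their poses are not given: they have to be found in the camera images.
- rotator: Green bench tube rotator, fixed. Housing 240 mm deep (x) by 360 mm wide (y); flat grey deck 140 mm above the bench. Origin: under the housing's centre at bench height; x points away from the robot side, y to the chuck end (chuck and 32 mm tube reach y = +0.40 m, up to 140 mm high), z up. Selector axis at x -35, y -100 mm; lever pivot at x -35, y +75 mm.
- selector_grip (a point): On the selector's vertical axis at the height to grip, 176 mm above the bench. Black skirt, 60 mm across, top at 153 mm, with an upright bar 56 long, 14 thick, 33 mm high (top at 186 mm): grip the bar across its 14 mm. The point turns with the knob: x along the bar, y across, z up. The bar has no pointer; how it stands at the stop differs from start to start.
- selector_base (a point): Fixed point on the deck on the selector's axis, 140 mm above the bench (axes as the rotator's). Clockwise from above raises the setting. 8 clicks (0 to 7), 30 degrees (0.524 rad) apart; the anticlockwise stop lies 3.5 degrees beyond click 0. About 0.15 N m to leave a click, most at once, fading to half-way, where it pulls itself into the next. Starts within clicks 2 to 6, resting in one (rarely balanced half-way).
- selector_mount (a joint): How far the selector's switch body is twisted in its rubber mount by the torque on the knob, rad: 4 N m/rad, positive clockwise from above, 0 when let go. The knob turns with it, so at the end stop (stiff otherwise) it still gives by this much. More than 0.6 N m (0.15 rad) strains the switch.
- selector_index (a joint): The selector's inner index, closed inside the machine: 0 in click 0 and 0.005 mm (0.000005 m) more for each click up. Far below the measuring noise: its reading tells nothing; the clicks have to be felt and counted.
- lever (a joint): Drive lever: 0 rad = out (leaning to the robot side, 0.5 rad from upright), 1.0 rad = fully over against its stop, leaning away (drive engaged). Starts within 0.12 rad of out. Stays where it is left; needs about 0.3 N m, some 3 to 4 N at its ball.
- lever_tip (a point): Centre of the red ball (28 mm across) at the lever's end, 90 mm from the pivot; the rod is 10 mm thick. Its frame swings with the lever.
- lever_pivot (a point): The lever's pivot, fixed, 162 mm above the bench, axes as the rotator's: the lever swings about its y axis, in the x-z plane, towards +x. The block below is 75 (x) by 50 mm (y), top at 162 mm; a round boss stands 14 mm higher than the pivot.
- chuck_key: Steel T-shaped chuck key lying on the deck behind the controls, about 100 mm long, 14 mm high. To be left alone. Origin under its middle.
- flux_jar: Blue jar with white cap, 72 mm across, 85 mm high. To be left alone. Origin under its centre.
- hammer: Hammer, 260 mm long. To be left alone. Origin under its middle.
- spanner: Steel spanner, 180 mm long. To be left alone. Origin under its middle.
- wire_brush: Wooden-handled brush, 200 mm long. To be left alone. Origin under its middle.
- lug_tray: Red tray of frame lugs, 160 x 200 x 45 mm. To be left alone. Origin under its centre.
- lug0: Steel frame lug, about 60 mm, in the tray. To be left alone.
- lug1: Second steel frame lug in the tray. To be left alone.

How it is judged:
On the way, in this order (a step that is already met when the one before it is completed fails the run):
1. The selector has been wound back to its end stop (within a quarter click of click 0) (value of joint selector_index below 1.25e-06 m), for 0.2 s.
2. The selector stands in the fourth click up from the stop, the drive lever still out (value of joint selector_index between 1.875e-05 and 2.125e-05 m and value of joint lever below 0.3 rad), for 0.3 s.
3. The drive lever is fully over, the selector still in the fourth click (value of joint selector_index between 1.875e-05 and 2.125e-05 m and value of joint lever above 0.9 rad), for 0.2 s.
At the end, for the whole second after the job is handed in: The selector rests in the fourth click up from its anticlockwise end stop (within a quarter click), the drive lever is over by at least 0.9 of its 1.0 rad, and none of the other things has been moved by 30 mm or more (all of step 3 and distance of each of chuck_key, flux_jar, hammer, spanner, wire_brush, lug_tray, lug0, lug1 from where it was at the start of the episode below 0.03 m); the robot touches nothing.
It fails at once if The selector is strained with more than 0.6 N m (its switch body twisted more than 0.15 rad in its mount) (value of joint selector_mount above 0.15 rad or value of joint selector_mount below -0.15 rad).
It fails at once if The drive lever is moved more than a third over while the selector is not in the fourth click (value of joint lever above 0.35 rad and not (value of joint selector_index between 1.8e-05 and 2.2e-05 m)).
It fails at once if A bystander is moved by more than 30 mm (distance of any of chuck_key, flux_jar, hammer, spanner, wire_brush, lug_tray, lug0, lug1 from where it was at the start of the episode above 0.03 m).
It fails at once if The flux jar is tipped over (angle between flux_jar's own z axis and vertical above 0.5 rad).
It also fails if it takes over 72 s, if anything falls off the work surface, if the arm or the gripper's body presses on something with over 40 N, if the wrist force passes 120 N, or if a joint passes its speed limit or range.

ROBOT

A 6-joint arm with a two-finger parallel gripper is mounted at the origin on the work surface. World frame = base frame: x ahead of the robot, y to its left, z up, the work surface at z = 0. Lengths are in m, angles in rad, forces in N, time in s.
With the tool pointing down it reaches from about 0.325 to 0.9 m from the base axis. Payload 6.1 kg.
Tool frame: the origin (TCP) lies midway between the tips of the shut fingers; the grasp point (between the pads) lies 19 mm behind it; z points along the fingers, y is the line along which they close (so a half turn about z gives the same grasp; the last joint's range is limited). The gripper opens to 85 mm and grips with 20 to 120 N. Pads are 22 mm wide; open, the fingers measure 114 mm over their backs; the gripper's body (76 mm by 85 mm) begins 54 mm behind the grasp point. The pads swing forward as they close: fully open they stand 13 mm farther back than shut.
Start: joints at [0.991, 0.22, 1.526, -0, 1.395, -0.126], TCP at [0.274, 0.562, 0.231] pointing down, gripper open.
Joint ranges: [-2.98, 2.98], [-0.91, 2.08], [0.09, 2.57], [-1.24, 4.39], [0.2, 2.65], [-2.68, 2.68]. Speed limits (rad/s): [2.57, 2.57, 3.01, 3.14, 3.14, 3.14].

INTERFACE

Orientations are given as a rotation vector (axis times angle).
In Python, from rig import arm gives the robot as it stands. The module is installed in compiled form; this text tells all that it offers.
- The arm moves only by the tool apply_moves, never from a script. Its argument "targets" is a list of rows, each an object with "turn": the turn, a rotation vector about the tool's x, y, z in rad, a list of three; "dp": the shift along the tool's x, y, z in cm, a list of three; "jaw": the opening, from -1 (shut) to 1 (fully open). A call has 1 to 5 rows; each row is the pose to reach, as a shift and turn from the pose commanded when the call began, along the tool's axes at that moment; what a row does not reach only later rows make up. A row lasts 1/12 s, in which the tool goes at most 41.7 mm and 7.16 degrees, less where a joint would pass 70% of its speed; a pose out of reach is approached as far as the arm can. A call with a gripper value outside its range is refused whole. The fingers move at their own pace and stop on an object; "squeeze" is the grip in N (left out, the last holds). Time passes only in rows, so rows that repeat a pose let the fingers close. It gives the time, the measured TCP pose, the force, the opening and the grip force at its end, in the units of the state.
- arm.sense(): the state, without advancing time (a new reading comes with each control period).
- arm.read_camera(name): name is "side" or "top"; returns a dict with "frame" (400x640x3 uint8, red, green, blue), "fx", "fy", "cx", "cy" (pixels), "k1" (the pictures are not rectified: a ray, as slopes to the right and down, at radius r is drawn at 1 + k1 r^2 times it, then the intrinsics apply), "R" (3x3) and "t" (3): a world point X has camera coordinates R X + t. Camera axes: x right, y down, z forward; pixel columns grow to the right and rows downward; lengths in m; the calibration is good to about 2 mm. A picture is of the moment at which its call begins. There is no depth.
- arm.job_done(): hands the job in; it is judged then, once.
The state is a dict: "time": time; "joint_positions": joint angles; "qvel": joint speeds; "joint_efforts": joint torques, N m; "tool_pos": TCP position; "eef_rot": TCP orientation; "contact_force": force on the tool from outside, world axes, zero at the start; "ft_torque": the same for the moment, N m; "gripper_width": opening from 0.0 (shut) to 1.0 (fully open); "finger_force": force on a finger pad.
Only numpy, scipy, OpenCV 4.12 (cv2) and the standard library are available. Lean on these libraries where they do the work, as an engineer would, in place of code of your own. Each camera call takes 0.05 s, during which the arm holds its last target. There are 200 camera calls.

## Working session

There is one attempt and no reset: what is moved stays moved. The work goes in short steps, Python scripts to look and compute and a tool call to move; the robot and the scene stay as the last step left them, time stands still between calls to the robot, and variables do not carry over. Pictures are saved under pics/ and viewed, at most 10 in all, crops included, and the job is handed in when it is done.

Besides the shell and the picture viewer there is one more tool, called in YAML: its name, and indented under it one key for each argument. apply_moves: Moves the arm, as the interface text tells. Its arguments: {"type":"object","properties":{"targets":{"type":"array","items":{"type":"object","properties":{"turn":{"type":"array","items":{"type":"number"}},"dp":{"type":"array","items":{"type":"number"}},"jaw":{"type":"number"}}}},"squeeze":{"type":"number"}},"required":["targets"]}

```bash
mkdir -p pics; python3 - <<'E'
from rig import arm
import cv2,json
s=arm.sense();print({k:(v.tolist() if hasattr(v,'tolist') else v) for k,v in s.items()})
for n in("top","side"):
    d=arm.read_camera(n);cv2.imwrite(f"pics/{n}0.png",d["frame"][:,:,::-1])
    print(n,{k:(v.tolist() if hasattr(v,'tolist') else v) for k,v in d.items() if k!="frame"})
E
```

```text
{'time': 0.0, 'joint_positions': [0.9909248635557881, 0.22124666271912397, 1.527617701649285, 2.072093616460983e-05, 1.3946916699242473, -0.12607263404213226], 'qvel': [-0.0001956724124167014, 8.501163050485012e-05, -0.0012916474803296265, 0.00188646645576289, -0.0021307333298683073, 0.0014858804501213406], 'joint_efforts': [-0.0016068947661551647, -49.689635038375854, -38.93940567970276, -0.00038741350181226153, 0.01130610122345388, 5.2923331850252e-06], 'tool_pos': [0.273636759508274, 0.5612407387069946, 0.2301830302235004], 'eef_rot': [-0.7065731190453496, -3.060386616922525, 0.0028822202341479896], 'contact_force': [0.27704779935502377, -1.1018628820329834, 0.21600469395200841], 'ft_torque': [-0.03289880778598478, 0.009459180885065577, -0.09504660798186011], 'finger_force': 0.0, 'gripper_width': 0.9990336608609323}
top {'fx': 379.64124434771117, 'fy': 379.64124434771117, 'cx': 315.4062266725321, 'cy': 196.05067027822227, 'k1': 0.0003038068501666659, 'R': [[0.014935825832227662, -0.9998261473549943, 0.011162265539675708], [-0.9853014329748919, -0.01661692759234903, -0.17001459906436042], [0.17017052413486292, -0.00845888779092743, -0.9853783232510276]], 't': [0.016482981934774658, 0.4923495876787745, 1.294492511440033]}
side {'fx': 376.5198151548897, 'fy': 376.5198151548897, 'cx': 323.37174208949307, 'cy': 199.1921139447254, 'k1': -0.04174328725177979, 'R': [[0.9921717068677369, -0.1237409935331828, 0.01683658547873066], [-0.07982851776749325, -0.7321198963488902, -0.676481976937402], [0.0960349511490833, 0.6698422380602103, -0.7362667072931396]], 't': [-0.5024799826205973, 0.15342671609722858, 1.556659631664754]}
```

View pics/top0.png

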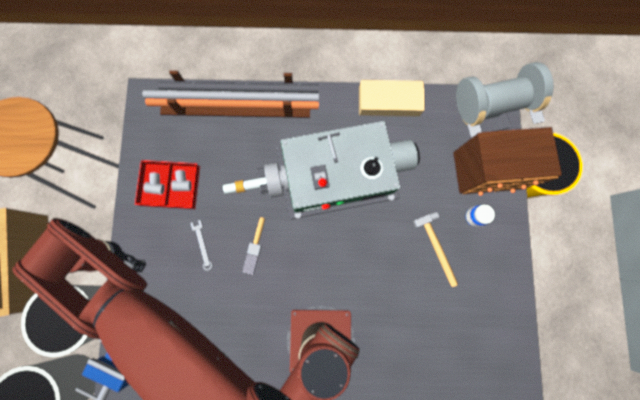

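View pics/side0.png

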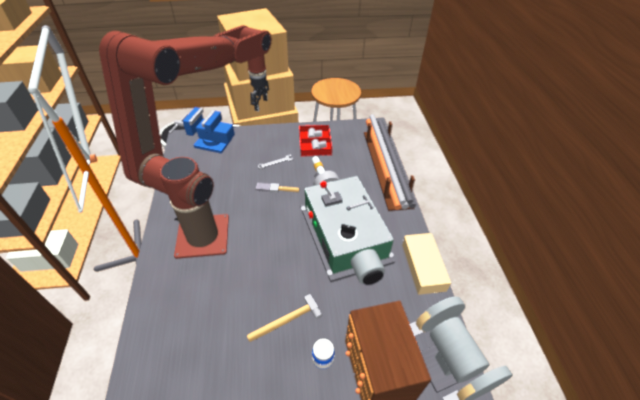

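The top view shows the selector near (372,167) and the lever ball near (322,183). In the side view they are near (348,230) and (325,185). Next I'll enlarge both areas.

```bash
cat > h.py <<'E'
import numpy as np,cv2
from rig import arm
from scipy.optimize import least_squares
def cam(n):
    d=arm.read_camera(n); d["R"]=np.array(d["R"]);d["t"]=np.array(d["t"]);return d
def proj(d,X):
    c=d["R"]@np.asarray(X,float)+d["t"];a=c[:2]/c[2];a=a*(1+d["k1"]*(a@a))
    return np.array([d["fx"]*a[0]+d["cx"],d["fy"]*a[1]+d["cy"]])
def ray(d,uv,z):  # point on plane z
    return least_squares(lambda p:proj(d,[p[0],p[1],z])-uv,[.5,0]).x
def tri(dt,ut,ds,us):
    r=least_squares(lambda X:np.r_[proj(dt,X)-ut,proj(ds,X)-us],[.5,0,.15]);return r.x,r.fun
def crop(d,x0,y0,w,h,k):
    return cv2.resize(d["frame"][y0:y0+h,x0:x0+w,::-1],None,fx=k,fy=k,interpolation=cv2.INTER_CUBIC)
E
python3 - <<'E'
from h import *
t=cam("top");s=cam("side")
im=np.hstack([crop(t,345,140,50,50,8),crop(s,323,205,50,50,8)])
im2=np.hstack([crop(t,272,115,160,100,2.5),crop(s,290,165,160,100,2.5)])
im2=im2[:200] if 0 else im2
cv2.imwrite("pics/c1.png",np.vstack([im,im2])[:600])
E
```

```text
(no output)
```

View pics/c1.png

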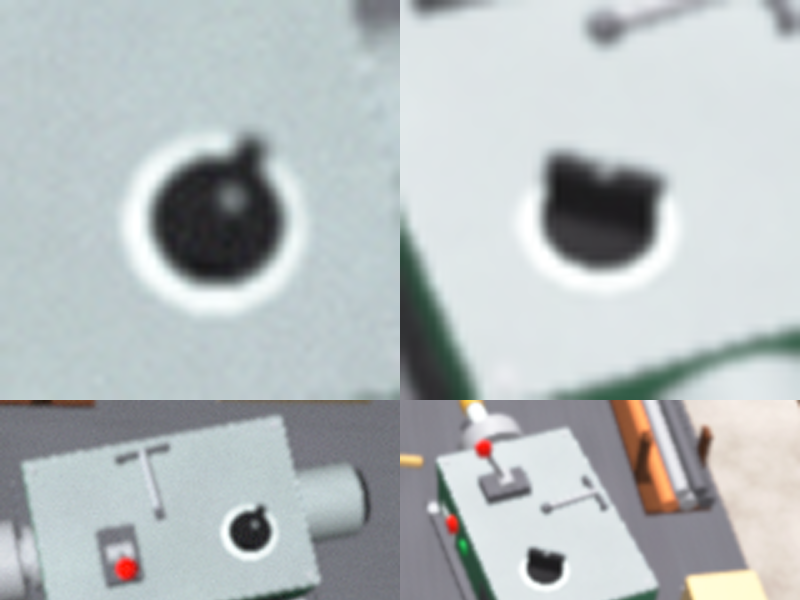

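The crops show the bar's two top ends in the side view at about (342.4,224.6) and (355.8,227.5). Its far end in the top view is at about (376.5,158.5). The lever leans toward the robot, and the key lies behind the controls.

```bash
cat > look.py <<'E'
from h import *
from scipy.optimize import minimize
def sil(d,X,x0,y0,n=50,k=8):
    m=np.zeros((n*k,n*k),np.uint8)
    for P in X:
        q=np.array([proj(d,p) for p in P]);q=((q-[x0-.0,y0-.0]+.5)*k).astype(np.int32)
        cv2.fillConvexPoly(m,cv2.convexHull(q),255)
    return cv2.resize(m,(n,n),interpolation=cv2.INTER_AREA)/255.
def model(c,a):
    th=np.linspace(0,2*np.pi,32);sk=[[c[0]+.03*np.cos(u),c[1]+.03*np.sin(u),z] for u in th for z in(.141,.153)]
    r=np.array([[np.cos(a),-np.sin(a)],[np.sin(a),np.cos(a)]])
    b=[[*(r@[sx*.028,sy*.007]+c),z] for sx in(-1,1) for sy in(-1,1) for z in(.153,.186)]
    return [sk,b]
def fit(t,s,c0,free=True):
    obs=[]
    for d in(t,s):
        u=proj(d,[*c0,.16]).astype(int)-25
        g=d["frame"][u[1]:u[1]+50,u[0]:u[0]+50].astype(float).mean(2)
        obs.append((d,u,np.clip((170-g)/(170-45),0,1)*(np.hypot(*(np.mgrid[:50,:50]-25))<17)))
    def cost(p):
        o=0
        for i,(d,u,g) in enumerate(obs):
            m=sil(d,model(p[:2]+(p[3:5] if i else 0),p[2]),*u);o+=((cv2.GaussianBlur(m,(0,0),.6)-g)**2).sum()
        return o+ (np.array(p[3:5])**2).sum()/.003**2
    best=min((minimize(cost,[*c0,a,0,0],method="Nelder-Mead",options=dict(initial_simplex=np.array([[*c0,a,0,0]]*6)+np.vstack([np.zeros(5),np.diag([.004,.004,.15,.002,.002])]))) for a in np.radians(np.arange(0,180,22.5))),key=lambda r:r.fun)
    return best.x,best.fun
def red(d,uv,r=12):
    u=np.round(uv).astype(int);f=d["frame"][u[1]-r:u[1]+r,u[0]-r:u[0]+r].astype(float)
    w=np.clip(f[...,0]-np.maximum(f[...,1],f[...,2])-60,0,None);y,x=np.mgrid[-r:r,-r:r]
    return u+[(w*x).sum()/w.sum(),(w*y).sum()/w.sum()]
E
python3 - <<'E'
from look import *
t=cam("top");s=cam("side")
A=ray(s,[342.4,224.6],.186);B=ray(s,[355.8,227.5],.186);print(A,B,np.hypot(*(B-A)),np.degrees(np.arctan2(*(B-A)[::-1])),(A+B)/2)
print(ray(t,[376.5,158.5],.186), ray(t,[345+214/8,140+223/8],.14),ray(s,[323+200/8,205+232/8],.14))
x,f=fit(t,s,(A+B)/2);print(x,np.degrees(x[2]),f)
bt,bs=red(t,[322,183],8),red(s,[325,185],8);print(bt,bs,tri(t,bt,s,bs))
# housing yaw: deck corners from top crop
c=[ray(t,[272+u/2.5,115+(v-400)/2.5],.14) for u,v in((22,463),(283,418),(320,581))]
print(c,np.degrees(np.arctan2(*(c[0]-c[1])[::-1]))-90,np.degrees(np.arctan2(*(c[1]-c[2])[::-1])))
E
```

```text
[ 0.5546132  -0.14935664] [ 0.60087077 -0.16805321] 0.04989312904845102 -22.00776873808161 [ 0.57774199 -0.15870493]
[ 0.59224042 -0.167891  ] [ 0.57278899 -0.15973781] [ 0.576614   -0.15978718]
[ 5.76171243e-01 -1.57198114e-01  1.22990642e+00 -8.80078044e-04
  5.78152596e-03] 70.4684470590931 104.10924476796228
[321.89441571 182.02321263] [322.99833887 183.62430786] (array([0.50047465, 0.00733114, 0.24657717]), array([-0.01496052, -0.27219561, -0.33283185,  0.09305108]))
[array([0.66244638, 0.14355336]), array([ 0.73230455, -0.20689885]), array([ 0.50858176, -0.25186365])] 11.273414354300073 11.364157731050536
```

```bash
python3 - <<'E'
from look import *
t=cam("top");s=cam("side");c=np.array([.5757,-.159])
for d in(t,s):
    u=proj(d,[*c,.16]).astype(int)-25
    g=np.clip((150-d["frame"][u[1]:u[1]+50,u[0]:u[0]+50].astype(float).mean(2))/105,0,1)*(np.hypot(*(np.mgrid[:50,:50]-25))<15)
    L=[]
    for a in range(-90,90,6):
        b=min(((cv2.GaussianBlur(sil(d,model(c+[dx,dy],np.radians(a)),*u),(0,0),.7)-g)**2).sum() for dx in np.arange(-.006,.007,.002) for dy in np.arange(-.006,.007,.002))
        L.append((a,round(b,1)))
    print(sorted(L,key=lambda q:q[1])[:9],g.sum())
E
```

```text
[(54, np.float64(58.1)), (60, np.float64(58.1)), (66, np.float64(58.7)), (48, np.float64(59.2)), (42, np.float64(60.1)), (72, np.float64(60.1)), (78, np.float64(60.8)), (36, np.float64(61.4)), (-30, np.float64(61.7))] 183.9015873015873
[(78, np.float64(49.9)), (72, np.float64(50.8)), (84, np.float64(52.3)), (66, np.float64(52.4)), (-90, np.float64(53.6)), (-48, np.float64(53.7)), (-12, np.float64(53.9)), (-42, np.float64(54.0)), (-18, np.float64(54.0))] 134.3047619047619
```

```bash
sed -i 's/c\[0\]+.03\*/c[0]+RS*/;s/c\[1\]+.03\*/c[1]+RS*/;s/^def model/RS=.026\ndef model/' look.py; python3 - <<'E'
import look
from look import *
t=cam("top");s=cam("side");c=np.array([.5757,-.159])
for r in(.024,.026,.028):
  look.RS=r
  for d in(t,s):
    u=proj(d,[*c,.16]).astype(int)-25
    g=np.clip((150-d["frame"][u[1]:u[1]+50,u[0]:u[0]+50].astype(float).mean(2))/105,0,1)*(np.hypot(*(np.mgrid[:50,:50]-25))<15)
    L=[]
    for a in range(-90,90,6):
        b=min((round(((cv2.GaussianBlur(sil(d,model(c+[dx,dy],np.radians(a)),*u),(0,0),.7)-g)**2).sum(),1),a,round(dx*1e3),round(dy*1e3)) for dx in np.arange(-.008,.009,.002) for dy in np.arange(-.006,.007,.002))
        L.append(b)
    print(r,[tuple(map(float,q)) for q in sorted(L)[:6]],g.sum())
E
```

```text
0.024 [(11.0, -30.0, -2.0, 2.0), (11.2, -24.0, -2.0, 0.0), (11.7, -18.0, -2.0, 0.0), (12.7, -36.0, -2.0, 2.0), (13.9, -12.0, -2.0, 0.0), (15.8, -42.0, -2.0, 2.0)] 184.04444444444445
0.024 [(27.3, -18.0, -2.0, 0.0), (27.5, -48.0, -2.0, 2.0), (27.6, -42.0, -2.0, 2.0), (27.6, -24.0, -2.0, 2.0), (27.9, -54.0, -2.0, 4.0), (27.9, -12.0, -2.0, 0.0)] 134.33968253968254
0.026 [(16.6, -24.0, -2.0, 0.0), (16.9, -18.0, -2.0, 0.0), (17.0, -30.0, -2.0, 0.0), (18.6, -36.0, -2.0, 2.0), (18.7, -12.0, -2.0, 0.0), (20.6, -6.0, -2.0, 0.0)] 184.04444444444445
0.026 [(30.1, 78.0, 0.0, 6.0), (30.4, 72.0, 0.0, 6.0), (32.2, 84.0, 0.0, 6.0), (32.8, 66.0, 0.0, 6.0), (33.2, -54.0, -2.0, 4.0), (33.3, -48.0, -2.0, 4.0)] 134.33968253968254
0.028 [(34.8, -30.0, -2.0, 2.0), (35.3, -24.0, -2.0, 0.0), (35.4, -18.0, -2.0, 0.0), (36.1, -36.0, -2.0, 2.0), (36.8, -12.0, -2.0, 0.0), (37.0, 60.0, 0.0, 0.0)] 184.04444444444445
0.028 [(37.6, 78.0, 0.0, 6.0), (37.8, 72.0, 0.0, 6.0), (39.5, 84.0, 0.0, 6.0), (39.9, 66.0, 0.0, 6.0), (40.7, -90.0, 0.0, 6.0), (41.4, -48.0, 0.0, 6.0)] 134.33968253968254
```

apply_moves:
  targets:
    - {"dp":[-3,-2.6,-0.8]}
    - {"dp":[-6,-5.3,-1.6]}
    - {"dp":[-9,-7.9,-2.4]}
    - {"dp":[-12,-10.5,-3.2]}
    - {"dp":[-15,-13.2,-4]}

```text
invalid input at $.targets[0]: expected keys turn, dp, jaw
```

apply_moves:
  targets:
    - {"dp":[-3,-2.6,-0.8]}
    - {"dp":[-6,-5.3,-1.6]}
    - {"dp":[-9,-7.9,-2.4]}
    - {"dp":[-12,-10.5,-3.2]}
    - {"dp":[-15,-13.2,-4]}

```text
invalid input at $.targets[0]: expected keys turn, dp, jaw
```

apply_moves:
  targets:
    - {"dp":[-3,-2.6,-0.4]}
    - {"dp":[-6,-5.3,-0.8]}
    - {"dp":[-9,-7.9,-1.2]}
    - {"dp":[-12,-10.5,-1.6]}
    - {"dp":[-15,-13.2,-2]}

```text
invalid input at $.targets[0]: expected keys turn, dp, jaw
```

apply_moves:
  targets:
    - {"dp":[-3,-2.5,0]}
    - {"dp":[-6,-5,0]}
    - {"dp":[-9,-7.5,0]}
    - {"dp":[-12,-10,0]}
    - {"dp":[-13.6,-11.9,0]}

```text
invalid input at $.targets[0]: expected keys turn, dp, jaw
```

```bash
cat > st.py <<'E'
from h import *
from scipy.spatial.transform import Rotation as Ro
s=arm.sense();M=Ro.from_rotvec(s["eef_rot"]).as_matrix();r=lambda v:np.round(v,4).tolist()
print("t",s["time"],"q",r(s["joint_positions"]),"p",r(s["tool_pos"]),"F",r(s["contact_force"]),"T",r(s["ft_torque"]),"w",s["gripper_width"],s["finger_force"])
print("x",r(M[:,0]),"y",r(M[:,1]),"yang",np.degrees(np.arctan2(M[1,1],M[0,1])))
for n,g in(("sel",[.575,-.158,.159]),("ball",[.5005,.0073,.24])):print(n,r(M.T@(np.array(g)-s["tool_pos"])*100))
E
python3 st.py
```

```text
t 0.5 q [0.9909, 0.2204, 1.5265, -0.0, 1.3947, -0.1261] p [0.274, 0.5617, 0.2313] F [-0.1115, -0.1558, -0.0809] T [-0.0146, -0.0651, 0.0218] w 1.0001950406042641 0.0
x [-0.8988, 0.4384, -0.0] y [0.4384, 0.8988, -0.0] yang 63.99987204842274
sel [-58.6048, -51.4927, 7.2305]
ball [-44.6625, -39.9019, -0.8701]
```

All three keys are needed in every row.

apply_moves:
  targets:
    - {"turn":[0,0,0],"jaw":1,"dp":[-3,-2.6,-0.8]}
    - {"turn":[0,0,0],"jaw":1,"dp":[-6,-5.3,-1.6]}
    - {"turn":[0,0,0],"jaw":1,"dp":[-9,-7.9,-2.4]}
    - {"turn":[0,0,0],"jaw":1,"dp":[-12,-10.5,-3.2]}
    - {"turn":[0,0,0],"jaw":1,"dp":[-15,-13.2,-4]}

```text
time: 0.92
tool_pos: [0.3512, 0.3758, 0.2717]
eef_rot: [0.705, 3.061, 0.0]
contact_force: [0.9, 0.7, -0.3]
gripper_width: 0.997
finger_force: 0.0
```

apply_moves:
  targets:
    - {"turn":[0,0,0],"jaw":1,"dp":[-3,-2.6,-0.8]}
    - {"turn":[0,0,0],"jaw":1,"dp":[-6,-5.3,-1.6]}
    - {"turn":[0,0,0],"jaw":1,"dp":[-9,-7.9,-2.4]}
    - {"turn":[0,0,0],"jaw":1,"dp":[-12,-10.5,-3.2]}
    - {"turn":[0,0,0],"jaw":1,"dp":[-15,-13.2,-4]}

```text
time: 1.33
tool_pos: [0.4282, 0.1912, 0.3121]
eef_rot: [0.706, 3.06, 0.001]
contact_force: [1.4, 0.4, -0.1]
gripper_width: 0.999
finger_force: 0.0
```

apply_moves:
  targets:
    - {"turn":[0,0,0],"jaw":1,"dp":[-3,-2.6,-0.4]}
    - {"turn":[0,0,0],"jaw":1,"dp":[-6,-5.3,-0.8]}
    - {"turn":[0,0,0],"jaw":1,"dp":[-9,-7.9,-1.2]}
    - {"turn":[0,0,0],"jaw":1,"dp":[-12,-10.5,-1.6]}
    - {"turn":[0,0,0],"jaw":1,"dp":[-15,-13.2,-2]}

```text
time: 1.75
tool_pos: [0.5053, 0.0066, 0.3319]
eef_rot: [0.707, 3.06, 0.0]
contact_force: [0.9, 0.6, 0.1]
gripper_width: 1.002
finger_force: 0.0
```

apply_moves:
  targets:
    - {"turn":[0,0,0],"jaw":1,"dp":[-3,-2.5,0]}
    - {"turn":[0,0,0],"jaw":1,"dp":[-6,-5,0]}
    - {"turn":[0,0,0],"jaw":1,"dp":[-9,-7.5,0]}
    - {"turn":[0,0,0],"jaw":1,"dp":[-12,-10,0]}
    - {"turn":[0,0,0],"jaw":1,"dp":[-13.6,-11.9,0]}

```text
time: 2.17
tool_pos: [0.5759, -0.1615, 0.3309]
eef_rot: [0.709, 3.06, -0.001]
contact_force: [0.4, -0.4, 0.3]
gripper_width: 1.003
finger_force: 0.0
```

```bash
python3 st.py
```

```text
t 2.1667 q [-0.4048, 0.1103, 1.466, -0.0006, 1.5647, -1.52] p [0.5759, -0.1615, 0.3309] F [0.4377, -0.409, 0.2675] T [-0.0337, 0.0724, -0.0198] w 1.0030116202945119 0.0
x [-0.898, 0.44, -0.0006] y [0.44, 0.898, -0.0006] yang 63.89512867597544
sel [0.2399, 0.2819, 17.188]
ball [14.1985, 11.8428, 9.0727]
```

apply_moves:
  targets:
    - {"turn":[0,0,0.124],"jaw":1,"dp":[0.2,0.3,0]}
    - {"turn":[0,0,0.248],"jaw":1,"dp":[0.2,0.3,0]}
    - {"turn":[0,0,0.372],"jaw":1,"dp":[0.2,0.3,0]}
    - {"turn":[0,0,0.496],"jaw":1,"dp":[0.2,0.3,0]}
    - {"turn":[0,0,0.62],"jaw":1,"dp":[0.2,0.3,0]}

```text
time: 2.58
tool_pos: [0.5744, -0.1546, 0.3313]
eef_rot: [-1.616, -2.694, -0.0]
contact_force: [0.1, -0.8, 0.3]
gripper_width: 0.996
finger_force: 0.0
```

apply_moves:
  targets:
    - {"turn":[0,0,0.124],"jaw":1,"dp":[0,0,0]}
    - {"turn":[0,0,0.248],"jaw":1,"dp":[0,0,0]}
    - {"turn":[0,0,0.372],"jaw":1,"dp":[0,0,0]}
    - {"turn":[0,0,0.496],"jaw":1,"dp":[0,0,0]}
    - {"turn":[0,0,0.62],"jaw":1,"dp":[0,0,0]}

```text
time: 3.0
tool_pos: [0.5744, -0.1545, 0.3314]
eef_rot: [2.36, 2.073, 0.0]
contact_force: [-1.4, -0.3, 0.5]
gripper_width: 1.0
finger_force: 0.0
```

apply_moves:
  targets:
    - {"turn":[0,0,0.124],"jaw":1,"dp":[0,0,0]}
    - {"turn":[0,0,0.248],"jaw":1,"dp":[0,0,0]}
    - {"turn":[0,0,0.372],"jaw":1,"dp":[0,0,0]}
    - {"turn":[0,0,0.496],"jaw":1,"dp":[0,0,0]}
    - {"turn":[0,0,0.62],"jaw":1,"dp":[0,0,0]}

```text
time: 3.42
tool_pos: [0.5744, -0.1545, 0.3314]
eef_rot: [2.88, 1.255, 0.0]
contact_force: [0.4, -0.4, 0.1]
gripper_width: 1.003
finger_force: 0.0
```

apply_moves:
  targets:
    - {"turn":[0,0,0.124],"jaw":1,"dp":[0,0,0]}
    - {"turn":[0,0,0.248],"jaw":1,"dp":[0,0,0]}
    - {"turn":[0,0,0.372],"jaw":1,"dp":[0,0,0]}
    - {"turn":[0,0,0.496],"jaw":1,"dp":[0,0,0]}
    - {"turn":[0,0,0.62],"jaw":1,"dp":[0,0,0]}

```text
time: 3.83
tool_pos: [0.5744, -0.1545, 0.3314]
eef_rot: [3.126, 0.316, 0.0]
contact_force: [0.2, -0.7, 0.2]
gripper_width: 1.0
finger_force: 0.0
```

apply_moves:
  targets:
    - {"turn":[0,0,0.124],"jaw":1,"dp":[0,0,0]}
    - {"turn":[0,0,0.248],"jaw":1,"dp":[0,0,0]}
    - {"turn":[0,0,0.372],"jaw":1,"dp":[0,0,0]}
    - {"turn":[0,0,0.496],"jaw":1,"dp":[0,0,0]}
    - {"turn":[0,0,0.62],"jaw":1,"dp":[0,0,0]}

```text
time: 4.25
tool_pos: [0.5744, -0.1544, 0.3314]
eef_rot: [3.073, -0.652, 0.0]
contact_force: [0.3, 0.3, -0.4]
gripper_width: 1.0
finger_force: 0.0
```

```bash
python3 st.py; python3 - <<'E'
from h import *
t=cam("top");s=cam("side")
cv2.imwrite("pics/c2.png",np.hstack([crop(t,330,120,80,80,5),crop(s,310,180,80,80,5)]))
E
```

```text
t 4.25 q [-0.3952, 0.1026, 1.4735, -0.0, 1.5654, 1.594] p [0.5744, -0.1544, 0.3314] F [0.3202, 0.3431, -0.4372] T [0.0156, 0.0335, -0.0296] w 1.0004118915551599 0.0
x [0.9138, -0.4062, 0.0001] y [-0.4062, -0.9138, 0.0] yang -113.96892116301743
sel [0.1969, 0.3009, 17.2351]
ball [-13.3252, -11.777, 9.1337]
```

View pics/c2.png

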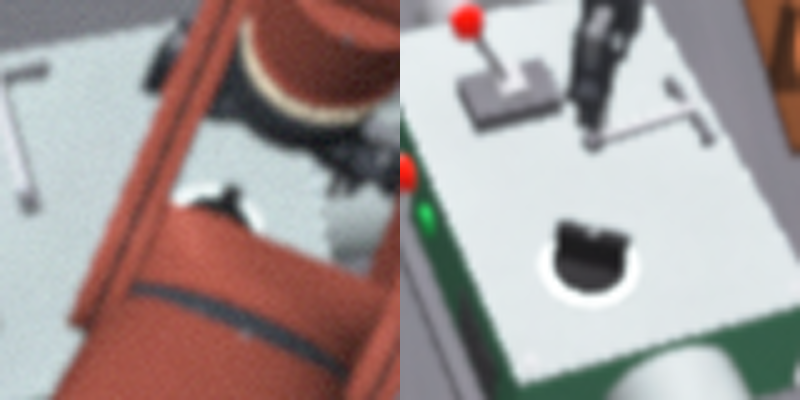

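The side crop shows the knob clear below the gripper. The bar's top spans about (342,224) to (355,228), and the key isn't in the way.

apply_moves:
  targets:
    - {"turn":[0,0,0],"jaw":1,"dp":[0.1,0.15,3]}
    - {"turn":[0,0,0],"jaw":1,"dp":[0.2,0.3,6]}
    - {"turn":[0,0,0],"jaw":1,"dp":[0.2,0.3,9]}
    - {"turn":[0,0,0],"jaw":1,"dp":[0.2,0.3,12]}
    - {"turn":[0,0,0],"jaw":1,"dp":[0.2,0.3,14]}

```text
time: 4.77
tool_pos: [0.5737, -0.1575, 0.188]
eef_rot: [-3.076, 0.636, 0.005]
contact_force: [0.3, 0.1, -0.8]
gripper_width: 1.003
finger_force: 0.0
```

apply_moves:
  targets:
    - {"turn":[0,0,0],"jaw":1,"dp":[0,0,1]}
    - {"turn":[0,0,0],"jaw":1,"dp":[0,0,2]}
    - {"turn":[0,0,0],"jaw":1,"dp":[0,0,3]}
    - {"turn":[0,0,0],"jaw":1,"dp":[0,0,3.2]}

```text
time: 5.1
tool_pos: [0.5749, -0.1579, 0.1585]
eef_rot: [-3.075, 0.641, 0.001]
contact_force: [0.5, -0.2, 0.6]
gripper_width: 1.001
finger_force: 0.0
```

```bash
python3 st.py; python3 - <<'E'
from h import *
t=cam("top");s=cam("side")
cv2.imwrite("pics/c3.png",np.hstack([crop(t,340,130,60,60,6),crop(s,318,195,60,60,6)]))
E
```

```text
t 5.1 q [-0.4003, 0.2138, 1.6748, 0.0, 1.2536, 1.5816] p [0.5749, -0.1579, 0.1585] F [0.4682, -0.2037, 0.5866] T [0.0445, -0.0115, 0.0344] w 1.0009263921940899 0.0
x [0.9167, -0.3996, -0.0006] y [-0.3996, -0.9167, -0.0] yang -113.55293475597901
sel [0.0094, 0.003, -0.0522]
ball [-13.4304, -12.1729, -8.1437]
```

View pics/c3.png

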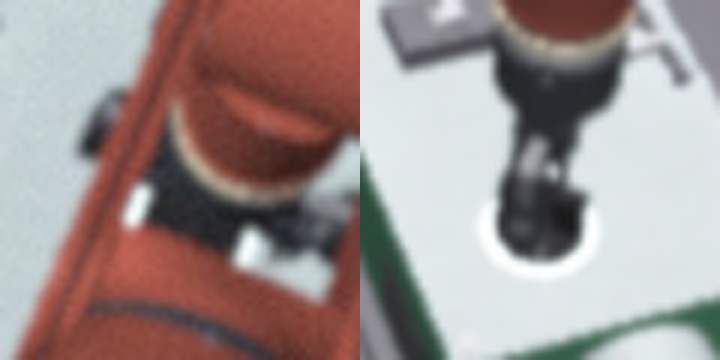

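The gripper looks centred over the knob, with the near finger at about (407,230) in the crop. Next I'll close gently in stages.

apply_moves:
  targets:
    - {"turn":[0,0,0],"jaw":-0.5,"dp":[0,0,0]}
    - {"turn":[0,0,0],"jaw":-0.5,"dp":[0,0,0]}
    - {"turn":[0,0,0],"jaw":-0.5,"dp":[0,0,0]}
    - {"turn":[0,0,0],"jaw":-0.5,"dp":[0,0,0]}
    - {"turn":[0,0,0],"jaw":-0.5,"dp":[0,0,0]}
  squeeze: 20

```text
time: 5.62
tool_pos: [0.5753, -0.1581, 0.1597]
eef_rot: [3.075, -0.643, 0.001]
contact_force: [-0.0, 0.0, 0.1]
gripper_width: 0.298
finger_force: 0.0
```

```bash
python3 st.py
```

```text
t 5.6167 q [-0.4003, 0.2124, 1.674, -0.0, 1.2545, 1.5826] p [0.5753, -0.1581, 0.1597] F [-0.0162, 0.0384, 0.1244] T [0.0321, -0.0041, -0.0474] w 0.29813698096721125 0.0
x [0.9163, -0.4005, 0.0007] y [-0.4005, -0.9163, -0.0] yang -113.61092705674193
sel [-0.0273, 0.0046, 0.0731]
ball [-13.4688, -12.1577, -8.0359]
```

apply_moves:
  targets:
    - {"turn":[0,0,0],"jaw":-0.7,"dp":[0,0,0]}
    - {"turn":[0,0,0],"jaw":-0.8,"dp":[0,0,0]}
    - {"turn":[0,0,0],"jaw":-1,"dp":[0,0,0]}
    - {"turn":[0,0,0],"jaw":-1,"dp":[0,0,0]}
    - {"turn":[0,0,0],"jaw":-1,"dp":[0,0,0]}
  squeeze: 30

```text
time: 6.03
tool_pos: [0.575, -0.1585, 0.1597]
eef_rot: [3.074, -0.643, 0.0]
contact_force: [-3.0, -2.9, 5.0]
gripper_width: 0.159
finger_force: 32.3
```

```bash
python3 st.py
```

```text
t 6.0333 q [-0.4007, 0.2125, 1.674, -0.0007, 1.2549, 1.5827] p [0.575, -0.1585, 0.1597] F [-3.0342, -2.9337, 4.9566] T [-0.2846, 0.5962, 0.0049] w 0.15886358579312232 32.29826867580414
x [0.9162, -0.4008, 0.0003] y [-0.4008, -0.9162, 0.0006] yang -113.62609208353742
sel [-0.0176, -0.0416, 0.071]
ball [-13.4655, -12.1951, -8.0406]
```

```bash
cat > tq.py <<'E'
from h import *
from scipy.spatial.transform import Rotation as Ro
L=[]
for i in range(5):
    s=arm.sense();M=Ro.from_rotvec(s["eef_rot"]).as_matrix();L.append([s["ft_torque"][2],s["joint_efforts"][5],*s["contact_force"],np.degrees(np.arctan2(M[1,1],M[0,1]))]);arm.read_camera("side")
L=np.array(L);print("Tz,eff6,F,yang",L.mean(0).round(4),"sd",L.std(0)[:2].round(4),"q6",round(s["joint_positions"][5],4),"w",s["gripper_width"],"t",s["time"])
E
python3 tq.py
```

```text
Tz,eff6,F,yang [ 3.780000e-02  3.160000e-02 -3.544500e+00 -3.054400e+00  4.887200e+00
 -1.136242e+02] sd [0.0282 0.0015] q6 1.5827 w 0.15885844269281638 t 6.2333
```

apply_moves:
  targets:
    - {"turn":[0,0,-0.07],"jaw":-1,"dp":[0,0,0]}
    - {"turn":[0,0,-0.14],"jaw":-1,"dp":[0,0,0]}
    - {"turn":[0,0,-0.14],"jaw":-1,"dp":[0,0,0]}

```text
time: 6.53
tool_pos: [0.575, -0.1583, 0.1597]
eef_rot: [3.113, -0.421, 0.0]
contact_force: [-3.5, -2.7, 6.6]
gripper_width: 0.158
finger_force: 32.4
```

```bash
python3 tq.py
```

```text
Tz,eff6,F,yang [-9.240000e-02 -3.822000e-01 -3.649800e+00 -2.666100e+00  5.890000e+00
 -1.055591e+02] sd [0.0298 0.3434] q6 1.4429 w 0.16044347963680677 t 6.7333
```

apply_moves:
  targets:
    - {"turn":[0,0,-0.096],"jaw":-1,"dp":[0,0,0]}
    - {"turn":[0,0,-0.192],"jaw":-1,"dp":[0,0,0]}
    - {"turn":[0,0,-0.288],"jaw":-1,"dp":[0,0,0]}
    - {"turn":[0,0,-0.384],"jaw":-1,"dp":[0,0,0]}
    - {"turn":[0,0,-0.384],"jaw":-1,"dp":[0,0,0]}

```text
time: 7.2
tool_pos: [0.575, -0.1581, 0.1597]
eef_rot: [3.136, 0.183, -0.0]
contact_force: [-4.2, -2.2, 6.2]
gripper_width: 0.158
finger_force: 32.5
```

```bash
python3 tq.py
```

```text
Tz,eff6,F,yang [ 2.21000e-02 -3.57600e-01 -4.03400e+00 -2.08740e+00  5.84630e+00
 -8.35183e+01] sd [0.0275 0.4825] q6 1.0586 w 0.15724353770463562 t 7.4
```

apply_moves:
  targets:
    - {"turn":[0,0,-0.07],"jaw":-1,"dp":[0,0,0]}
    - {"turn":[0,0,-0.14],"jaw":-1,"dp":[0,0,0]}
    - {"turn":[0,0,-0.14],"jaw":-1,"dp":[0,0,0]}

```text
time: 7.7
tool_pos: [0.575, -0.158, 0.1597]
eef_rot: [-3.116, -0.4, 0.0]
contact_force: [-4.0, -1.9, 5.5]
gripper_width: 0.157
finger_force: 32.4
```

```bash
python3 tq.py
```

```text
Tz,eff6,F,yang [ -0.1173  -0.378   -4.0807  -1.782    5.7833 -75.532 ] sd [0.0224 0.3448] q6 0.9189 w 0.1575067669073235 t 7.9
```

apply_moves:
  targets:
    - {"turn":[0,0,-0.096],"jaw":-1,"dp":[0,0,0]}
    - {"turn":[0,0,-0.192],"jaw":-1,"dp":[0,0,0]}
    - {"turn":[0,0,-0.288],"jaw":-1,"dp":[0,0,0]}
    - {"turn":[0,0,-0.384],"jaw":-1,"dp":[0,0,0]}
    - {"turn":[0,0,-0.384],"jaw":-1,"dp":[0,0,0]}

```text
time: 8.37
tool_pos: [0.5749, -0.1578, 0.1597]
eef_rot: [-2.981, -0.989, 0.0]
contact_force: [-4.6, -1.1, 6.6]
gripper_width: 0.156
finger_force: 32.5
```

```bash
python3 tq.py
```

```text
Tz,eff6,F,yang [ 1.74000e-02 -3.59700e-01 -4.96080e+00 -5.92400e-01  6.79140e+00
 -5.34926e+01] sd [0.0165 0.4815] q6 0.5347 w 0.15488631080502632 t 8.5667
```

apply_moves:
  targets:
    - {"turn":[0,0,-0.07],"jaw":-1,"dp":[0,0,0]}
    - {"turn":[0,0,-0.14],"jaw":-1,"dp":[0,0,0]}
    - {"turn":[0,0,-0.14],"jaw":-1,"dp":[0,0,0]}

```text
time: 8.87
tool_pos: [0.5748, -0.1577, 0.1597]
eef_rot: [-2.905, -1.193, 0.0]
contact_force: [-3.8, 0.7, 6.8]
gripper_width: 0.161
finger_force: 32.5
```

```bash
python3 tq.py
```

```text
Tz,eff6,F,yang [ -0.1136  -0.3859  -4.4583  -0.3419   6.5997 -45.5054] sd [0.0102 0.3433] q6 0.3949 w 0.15649681357497774 t 9.0667
```

The probe torque is the same again, so this isn't the stop yet. Next click.

apply_moves:
  targets:
    - {"turn":[0,0,-0.096],"jaw":-1,"dp":[0,0,0]}
    - {"turn":[0,0,-0.192],"jaw":-1,"dp":[0,0,0]}
    - {"turn":[0,0,-0.288],"jaw":-1,"dp":[0,0,0]}
    - {"turn":[0,0,-0.384],"jaw":-1,"dp":[0,0,0]}
    - {"turn":[0,0,-0.384],"jaw":-1,"dp":[0,0,0]}

```text
time: 9.53
tool_pos: [0.5746, -0.1575, 0.1596]
eef_rot: [-2.622, -1.727, 0.001]
contact_force: [-6.5, -1.7, 7.5]
gripper_width: 0.156
finger_force: 32.4
```

apply_moves:
  targets:
    - {"turn":[0,0,-0.07],"jaw":-1,"dp":[0,0,0]}
    - {"turn":[0,0,-0.14],"jaw":-1,"dp":[0,0,0]}
    - {"turn":[0,0,-0.14],"jaw":-1,"dp":[0,0,0]}

```text
time: 9.78
tool_pos: [0.5745, -0.1575, 0.1597]
eef_rot: [-2.497, -1.904, 0.001]
contact_force: [-5.3, 0.1, 8.1]
gripper_width: 0.161
finger_force: 32.7
```

```bash
python3 tq.py
```

```text
Tz,eff6,F,yang [ -0.1122  -0.387   -5.6508  -0.381    7.7857 -15.48  ] sd [0.0196 0.3436] q6 -0.1291 w 0.1568947680642597 t 9.9833
```

apply_moves:
  targets:
    - {"turn":[0,0,-0.096],"jaw":-1,"dp":[0,0,0]}
    - {"turn":[0,0,-0.192],"jaw":-1,"dp":[0,0,0]}
    - {"turn":[0,0,-0.288],"jaw":-1,"dp":[0,0,0]}
    - {"turn":[0,0,-0.384],"jaw":-1,"dp":[0,0,0]}
    - {"turn":[0,0,-0.384],"jaw":-1,"dp":[0,0,0]}

```text
time: 10.45
tool_pos: [0.5742, -0.1575, 0.1596]
eef_rot: [-2.085, -2.347, 0.001]
contact_force: [-7.0, -0.2, 8.8]
gripper_width: 0.158
finger_force: 32.7
```

apply_moves:
  targets:
    - {"turn":[0,0,-0.07],"jaw":-1,"dp":[0,0,0]}
    - {"turn":[0,0,-0.14],"jaw":-1,"dp":[0,0,0]}
    - {"turn":[0,0,-0.14],"jaw":-1,"dp":[0,0,0]}

```text
time: 10.7
tool_pos: [0.5741, -0.1576, 0.1597]
eef_rot: [-1.918, -2.485, 0.001]
contact_force: [-7.0, -0.9, 8.9]
gripper_width: 0.16
finger_force: 32.8
```

```bash
python3 tq.py
```

```text
Tz,eff6,F,yang [-0.2665 -0.5416 -7.1788 -0.036   9.0003 14.5268] sd [0.0402 0.3508] q6 -0.6529 w 0.16446149498521603 t 10.9
```

The torque has jumped to about -0.29 N m, which should be the stop. A small confirming nudge of 0.025 rad is still safe.

apply_moves:
  targets:
    - {"turn":[0,0,-0.025],"jaw":-1,"dp":[0,0,0]}
    - {"turn":[0,0,-0.025],"jaw":-1,"dp":[0,0,0]}

```text
time: 11.12
tool_pos: [0.5741, -0.1576, 0.1597]
eef_rot: [-1.89, -2.506, 0.001]
contact_force: [-7.2, -0.4, 8.5]
gripper_width: 0.16
finger_force: 32.9
```

```bash
python3 tq.py
```

```text
Tz,eff6,F,yang [-0.3481 -0.4337 -6.8696 -0.1889  8.5545 15.9096] sd [0.0345 0.1072] q6 -0.6777 w 0.15847195468853414 t 11.3167
```

apply_moves:
  targets:
    - {"turn":[0,0,0.113],"jaw":-1,"dp":[0,0,0]}
    - {"turn":[0,0,0.226],"jaw":-1,"dp":[0,0,0]}
    - {"turn":[0,0,0.339],"jaw":-1,"dp":[0,0,0]}
    - {"turn":[0,0,0.452],"jaw":-1,"dp":[0,0,0]}
    - {"turn":[0,0,0.565],"jaw":-1,"dp":[0,0,0]}

```text
time: 11.78
tool_pos: [0.5745, -0.1575, 0.1597]
eef_rot: [-2.52, -1.873, 0.001]
contact_force: [-5.2, -0.1, 7.7]
gripper_width: 0.157
finger_force: 32.6
```

apply_moves:
  targets:
    - {"turn":[0,0,0.113],"jaw":-1,"dp":[0,0,0]}
    - {"turn":[0,0,0.226],"jaw":-1,"dp":[0,0,0]}
    - {"turn":[0,0,0.339],"jaw":-1,"dp":[0,0,0]}
    - {"turn":[0,0,0.452],"jaw":-1,"dp":[0,0,0]}
    - {"turn":[0,0,0.565],"jaw":-1,"dp":[0,0,0]}

```text
time: 12.2
tool_pos: [0.5748, -0.1577, 0.1597]
eef_rot: [-2.943, -1.096, 0.001]
contact_force: [-4.7, -1.1, 6.6]
gripper_width: 0.155
finger_force: 32.5
```

apply_moves:
  targets:
    - {"turn":[0,0,0.113],"jaw":-1,"dp":[0,0,0]}
    - {"turn":[0,0,0.226],"jaw":-1,"dp":[0,0,0]}
    - {"turn":[0,0,0.339],"jaw":-1,"dp":[0,0,0]}
    - {"turn":[0,0,0.452],"jaw":-1,"dp":[0,0,0]}
    - {"turn":[0,0,0.565],"jaw":-1,"dp":[0,0,0]}

```text
time: 12.62
tool_pos: [0.575, -0.158, 0.1596]
eef_rot: [3.133, 0.232, -0.0]
contact_force: [-3.9, -1.4, 6.2]
gripper_width: 0.16
finger_force: 32.4
```

apply_moves:
  targets:
    - {"turn":[0,0,0.113],"jaw":-1,"dp":[0,0,0]}
    - {"turn":[0,0,0.226],"jaw":-1,"dp":[0,0,0]}
    - {"turn":[0,0,0.339],"jaw":-1,"dp":[0,0,0]}
    - {"turn":[0,0,0.452],"jaw":-1,"dp":[0,0,0]}
    - {"turn":[0,0,0.566],"jaw":-1,"dp":[0,0,0]}

```text
time: 13.03
tool_pos: [0.575, -0.1584, 0.1597]
eef_rot: [3.073, -0.652, 0.0]
contact_force: [-4.2, -2.7, 5.3]
gripper_width: 0.158
finger_force: 32.4
```

```bash
python3 tq.py;python3 tq.py
```

```text
Tz,eff6,F,yang [ 6.260000e-02 -3.570000e-02 -4.111500e+00 -2.848600e+00  5.363800e+00
 -1.138924e+02] sd [0.0113 1.0037] q6 1.5828 w 0.1600264142386043 t 13.2333
Tz,eff6,F,yang [ 4.600000e-02  3.720000e-02 -4.119400e+00 -2.912600e+00  5.534500e+00
 -1.136229e+02] sd [0.0145 0.0071] q6 1.5826 w 0.15856207050093082 t 13.4833
```

The torque is back to rest at the fourth click. I'll release and lift.

apply_moves:
  targets:
    - {"turn":[0,0,0],"jaw":-0.2,"dp":[0,0,0]}
    - {"turn":[0,0,0],"jaw":0,"dp":[0,0,0]}
    - {"turn":[0,0,0],"jaw":0,"dp":[0,0,0]}
    - {"turn":[0,0,0],"jaw":0,"dp":[0,0,0]}
    - {"turn":[0,0,0],"jaw":0,"dp":[0,0,0]}

```text
time: 13.95
tool_pos: [0.5751, -0.1576, 0.159]
eef_rot: [-3.075, 0.642, 0.0]
contact_force: [0.3, -0.2, 0.3]
gripper_width: 0.5
finger_force: 0.0
```

apply_moves:
  targets:
    - {"turn":[0,0,0],"jaw":0,"dp":[0,0,-2]}
    - {"turn":[0,0,0],"jaw":0,"dp":[0,0,-5]}
    - {"turn":[0,0,0],"jaw":0,"dp":[0,0,-9]}
    - {"turn":[0,0,0],"jaw":0,"dp":[0,0,-13]}
    - {"turn":[0,0,0],"jaw":0,"dp":[0,0,-16]}

```text
time: 14.37
tool_pos: [0.5756, -0.158, 0.323]
eef_rot: [3.075, -0.643, 0.005]
contact_force: [-0.2, -0.0, -0.3]
gripper_width: 0.501
finger_force: 0.0
```

apply_moves:
  targets:
    - {"turn":[0,0,-0.12],"jaw":-1,"dp":[0,0,0]}
    - {"turn":[0,0,-0.24],"jaw":-1,"dp":[0,0,0]}
    - {"turn":[0,0,-0.36],"jaw":-1,"dp":[0,0,0]}
    - {"turn":[0,0,-0.48],"jaw":-1,"dp":[0,0,0]}
    - {"turn":[0,0,-0.6],"jaw":-1,"dp":[0,0,0]}

```text
time: 14.78
tool_pos: [0.5751, -0.1578, 0.3192]
eef_rot: [-3.127, -0.304, -0.0]
contact_force: [-0.4, -0.5, 0.9]
gripper_width: -0.001
finger_force: 0.0
```

```bash
sed -i 's/\[.5005,.0073,.24\]/[.4515,-.0025,.222]/' st.py; python3 st.py
```

```text
t 14.7833 q [-0.4002, 0.1097, 1.488, 0.0002, 1.5439, 0.9768] p [0.5751, -0.1578, 0.3192] F [-0.365, -0.5426, 0.8686] T [0.0155, 0.0223, 0.0175] w -0.0013347405290240989 0.0
x [0.9813, 0.1926, 0.0001] y [0.1926, -0.9813, -0.0002] yang -78.89275910246211
sel [-0.0157, 0.017, 16.0223]
ball [-9.1378, -17.6221, 9.7244]
```

apply_moves:
  targets:
    - {"turn":[0,0,0],"jaw":-1,"dp":[-1.8,-3.5,0]}
    - {"turn":[0,0,0],"jaw":-1,"dp":[-3.6,-7,0]}
    - {"turn":[0,0,0],"jaw":-1,"dp":[-5.5,-10.6,0]}
    - {"turn":[0,0,0],"jaw":-1,"dp":[-7.3,-14.1,0]}
    - {"turn":[0,0,0],"jaw":-1,"dp":[-9.1,-17.6,0]}

```text
time: 15.2
tool_pos: [0.4515, -0.0008, 0.319]
eef_rot: [-3.127, -0.294, -0.0]
contact_force: [0.3, 0.5, 0.2]
gripper_width: 0.001
finger_force: 0.0
```

apply_moves:
  targets:
    - {"turn":[0,0,0],"jaw":-1,"dp":[0,0,0]}
    - {"turn":[0,0,0],"jaw":-1,"dp":[0,0,3]}
    - {"turn":[0,0,0],"jaw":-1,"dp":[0,0,6]}
    - {"turn":[0,0,0],"jaw":-1,"dp":[0,0,9]}
    - {"turn":[0,0,0],"jaw":-1,"dp":[0,0,9.7]}

```text
time: 15.62
tool_pos: [0.45, -0.0015, 0.2174]
eef_rot: [-3.126, -0.295, 0.011]
contact_force: [-0.6, 0.2, -0.7]
gripper_width: -0.004
finger_force: 0.0
```

```bash
python3 st.py; python3 - <<'E'
from h import *
t=cam("top");s=cam("side")
cv2.imwrite("pics/c4.png",np.hstack([crop(t,290,130,100,100,4),crop(s,285,150,100,100,4)]))
E
```

```text
t 15.6167 q [-0.1789, -0.1951, 1.9724, 0.0001, 1.3716, 1.2037] p [0.45, -0.0015, 0.2174] F [-0.5969, 0.2315, -0.6845] T [0.0413, -0.0255, 0.0203] w -0.0037037561371086078 0.0
x [0.9823, 0.187, -0.0067] y [0.187, -0.9824, -0.0027] yang -79.22074350745451
sel [9.3893, 17.7319, 5.7304]
ball [0.1235, 0.1294, -0.4592]
```

View pics/c4.png

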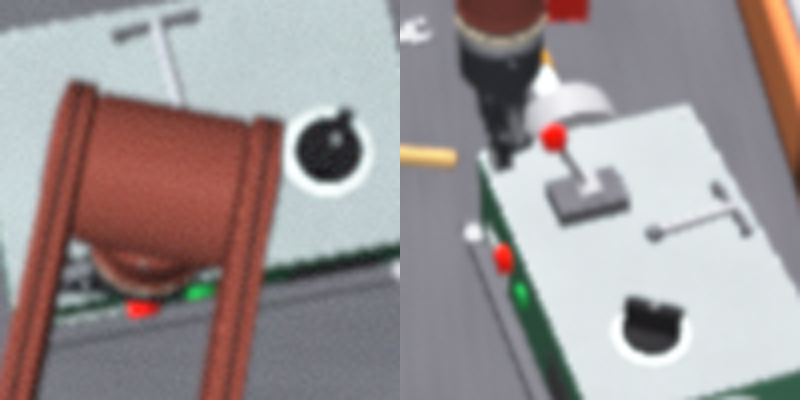

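The fingers stand just in front of the ball, at about (553,137) in the crop. The knob stands as it did at the start, which was also click 4. Now I'll push.

apply_moves:
  targets:
    - {"turn":[0,0,0],"jaw":-1,"dp":[1.8,0,0]}
    - {"turn":[0,0,0],"jaw":-1,"dp":[3.4,0,0]}
    - {"turn":[0,0,0],"jaw":-1,"dp":[5,0,0]}
    - {"turn":[0,0,0],"jaw":-1,"dp":[6.6,0,0]}
    - {"turn":[0,0,0],"jaw":-1,"dp":[8,0,0]}

```text
time: 16.13
tool_pos: [0.5332, 0.0126, 0.2253]
eef_rot: [3.127, 0.294, 0.003]
contact_force: [-4.0, 0.1, 0.2]
gripper_width: 0.0
finger_force: 2.0
```

apply_moves:
  targets:
    - {"turn":[0,0,0],"jaw":-1,"dp":[0.7,0,0]}
    - {"turn":[0,0,0],"jaw":-1,"dp":[1.4,0,0]}
    - {"turn":[0,0,0],"jaw":-1,"dp":[2,0,0]}
    - {"turn":[0,0,0],"jaw":-1,"dp":[2,0,0]}

```text
time: 16.47
tool_pos: [0.5515, 0.0166, 0.2223]
eef_rot: [-3.128, -0.295, 0.0]
contact_force: [-0.6, -0.5, -0.9]
gripper_width: -0.001
finger_force: 0.4
```

```bash
python3 st.py
```

```text
t 16.4667 q [-0.1129, 0.0526, 1.7292, 0.0, 1.36, 1.2701] p [0.5515, 0.0166, 0.2223] F [-0.5703, -0.543, -0.9295] T [-0.0208, 0.0974, 0.0476] w -0.0009181524050925194 0.353822655742988
x [0.9824, 0.1867, -0.0002] y [0.1867, -0.9824, -0.0001] yang -79.23945137416744
sel [-0.9536, 17.5888, 6.3301]
ball [-10.1842, 0.006, 0.0325]
```

Next I'll creep in small steps until it touches the stop.

apply_moves:
  targets:
    - {"turn":[0,0,0],"jaw":-1,"dp":[0.3,0,0]}
    - {"turn":[0,0,0],"jaw":-1,"dp":[0.6,0,0]}
    - {"turn":[0,0,0],"jaw":-1,"dp":[0.6,0,0]}

```text
time: 16.72
tool_pos: [0.556, 0.0175, 0.2219]
eef_rot: [-3.128, -0.294, 0.004]
contact_force: [-6.2, -1.1, -1.1]
gripper_width: -0.0
finger_force: 2.9
```

apply_moves:
  targets:
    - {"turn":[0,0,0],"jaw":-1,"dp":[0.2,0,0]}
    - {"turn":[0,0,0],"jaw":-1,"dp":[0.2,0,0]}

```text
time: 16.88
tool_pos: [0.5562, 0.0175, 0.2218]
eef_rot: [3.127, 0.294, -0.011]
contact_force: [-13.7, -2.7, 1.8]
gripper_width: -0.001
finger_force: 6.9
```

```bash
python3 st.py
```

```text
t 16.8833 q [-0.1092, 0.0696, 1.7122, -0.0017, 1.3664, 1.2744] p [0.5562, 0.0175, 0.2218] F [-13.7237, -2.6565, 1.8128] T [-0.3671, 2.1213, 0.007] w -0.0006380280894736023 6.855178903788328
x [0.9824, 0.1865, -0.0069] y [0.1865, -0.9825, -0.0004] yang -79.25017740054422
sel [-1.3821, 17.5996, 6.2859]
ball [-10.6583, 0.0167, 0.0562]
```

It's against the stop, at about 14 N and the expected position. I'll back off, lift and check.

apply_moves:
  targets:
    - {"turn":[0,0,0],"jaw":-1,"dp":[-1.5,0,0]}
    - {"turn":[0,0,0],"jaw":-1,"dp":[-4,0,0]}
    - {"turn":[0,0,0],"jaw":-1,"dp":[-7,0,0]}
    - {"turn":[0,0,0],"jaw":-1,"dp":[-10,0,0]}
    - {"turn":[0,0,0],"jaw":-1,"dp":[-11,0,-2]}

```text
time: 17.3
tool_pos: [0.4457, -0.0022, 0.2381]
eef_rot: [-3.126, -0.294, 0.012]
contact_force: [0.5, 0.6, -1.0]
gripper_width: 0.0
finger_force: 0.0
```

apply_moves:
  targets:
    - {"turn":[0,0,0],"jaw":-1,"dp":[0,-3,-2.5]}
    - {"turn":[0,0,0],"jaw":-1,"dp":[0,-6,-5]}
    - {"turn":[0,0,0],"jaw":-1,"dp":[0,-9,-7.5]}
    - {"turn":[0,0,0],"jaw":-1,"dp":[0,-12,-10]}
    - {"turn":[0,0,0],"jaw":-1,"dp":[0,-15,-12]}

```text
time: 17.72
tool_pos: [0.4234, 0.1463, 0.3659]
eef_rot: [-3.127, -0.293, -0.01]
contact_force: [1.9, 0.3, 0.2]
gripper_width: -0.001
finger_force: 0.0
```

apply_moves:
  targets:
    - {"turn":[0,0,0],"jaw":-1,"dp":[0,-3,0]}
    - {"turn":[0,0,0],"jaw":-1,"dp":[0,-6,0]}
    - {"turn":[0,0,0],"jaw":-1,"dp":[0,-9,0]}
    - {"turn":[0,0,0],"jaw":-1,"dp":[0,-9,0]}
    - {"turn":[0,0,0],"jaw":-1,"dp":[0,-9,0]}

```text
time: 18.13
tool_pos: [0.4061, 0.2347, 0.3632]
eef_rot: [-3.126, -0.3, -0.004]
contact_force: [0.3, -0.2, 0.3]
gripper_width: -0.004
finger_force: 0.0
```

```bash
python3 st.py; python3 - <<'E'
from look import *
t=cam("top");s=cam("side")
cv2.imwrite("pics/c5.png",np.hstack([crop(t,290,110,120,120,3.3),crop(s,285,150,120,120,3.3)]))
try:
    bt,bs=red(t,proj(t,[.583,.022,.241]),8),red(s,proj(s,[.583,.022,.241]),8);print(bt,bs,tri(t,bt,s,bs))
except Exception as e: print(e)
E
```

```text
t 18.1333 q [0.3556, -0.2166, 1.7212, 0.0001, 1.6343, 1.7354] p [0.4061, 0.2347, 0.3632] F [0.2779, -0.2079, 0.2915] T [-0.0353, 0.0079, 0.0359] w -0.004077915429225273 0.0
x [0.9818, 0.1899, 0.0027] y [0.1899, -0.9818, -0.0006] yang -79.05284366504277
sel [9.072, 41.7762, 20.4167]
ball [-0.0835, 24.1603, 14.1024]
[316.83017365 156.56332643] [342.59882911 179.50794536] (array([0.57911864, 0.02356623, 0.2445733 ]), array([-0.00653826, -0.13970817, -0.16936671,  0.05466998]))
```

View pics/c5.png

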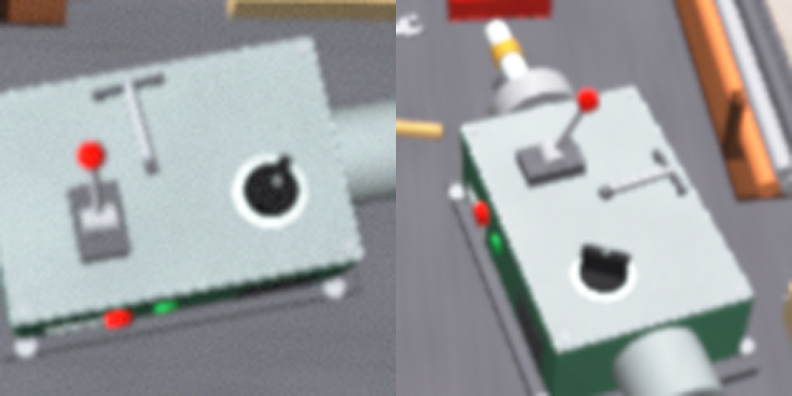

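The ball now leans away, at about (588,100) in the crop. The knob is unchanged and the key hasn't moved.

```bash
python3 -c "
from rig import arm
print(arm.job_done())"
```

```text
the job is handed in; nothing more can be done
None
```

The job is handed in (no verdict was returned): the selector was wound back to its end stop at about 0.37 N m (limit 0.6), brought up four clicks and left resting there, then the drive lever was pushed over to its stop, with nothing else on the bench touched.

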